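Rack the full pin tubes by weight and bar them in

ROBOT

A 6-joint arm with a two-finger parallel gripper is mounted at the origin on the work surface; the furniture and walls round the work are solid. World frame = base frame: x ahead of the robot, y to its left, z up, the work surface at z = 0. Lengths are in m, angles in rad, forces in N, time in s.
With the tool pointing down it reaches from about 0.35 to 0.975 m from the base axis. Payload 7.1 kg.
Tool frame: the origin (TCP) lies midway between the tips of the shut fingers; the grasp point (between the pads) lies 19 mm behind it; z points along the fingers, y is the line along which they close (so a half turn about z gives the same grasp; the last joint's range is limited). The gripper opens to 88 mm and grips with 3 to 60 N. Pads are 20 mm wide; open, the fingers measure 115 mm over their backs; the gripper's body (75 mm by 178 mm) begins 61 mm behind the grasp point.
Start: joints at [1.293, 0.423, 1.63, -0, 1.089, -0.019], TCP at [0.16, 0.604, 0.223] pointing down, gripper open.
Joint ranges: [-3, 3], [-0.9, 2.11], [0.09, 2.58], [-1.31, 4.45], [0.11, 2.69], [-2.54, 2.54]. Speed limits (rad/s): [2.39, 2.39, 3.01, 3.14, 3.14, 3.14].

INTERFACE

Orientations are given as a unit quaternion [w, x, y, z].
In Python, from station import move_pose, movel, movej, command_gripper, wait, inverse_kinematics, read_camera, camera_info, MotionError, job_done, get_time, get_joint_pos, get_qvel, get_effort, get_tcp_pos, get_ee_rot, get_ft_force, get_ft_torque, get_grip_width, get_finger_force gives the robot as it stands. Calls block until the motion is done:
- move_pose(position, orientation): joint-space move of the TCP to a pose.
- movel(position, frame=None, v=0.15, until_force=None): straight line of the TCP; frame=None keeps the orientation; v is the mean speed in m/s. With until_force (N) it stops when the force on the tool has changed by that much, and returns True; else False.
- movej(angles): joint-space move.
- command_gripper(opening): opening from 0.0 (shut) to 1.0 (fully open); the grip force is fixed at half the most; returns when the fingers have stopped.
- wait(seconds).
- inverse_kinematics(position, orientation): joint angles nearest the present ones, or None.
- read_camera(name): name is "scene" or "top"; returns the picture (384x512x3 uint8, red, green, blue); there is no depth.
- camera_info(name): a dict with "intrinsics" (3x3 intrinsics, pixels), "dist" ([k1, k2, p1, p2, k3] as OpenCV has them; the pictures are not rectified), "T" (4x4, takes a point from camera to world coordinates). Camera axes: x right, y up, looking along -z (the intrinsics and any distortion apply to the point x, -y, -z); pixel columns grow to the right and rows downward; lengths in m; the calibration is good to about 2 mm. A picture is of the moment at which its call begins. camera_info takes no time and is no camera call.
A pose or a line that the arm cannot do raises MotionError and nothing moves.
- job_done(): hands the job in; it is judged then, once.
Readings, each from a call of its own:
- get_time(): time.
- get_joint_pos(): joint angles.
- get_qvel(): joint speeds.
- get_effort(): joint torques, N m.
- get_tcp_pos(): TCP position.
- get_ee_rot(): TCP orientation.
- get_ft_force(): force on the tool from outside, world axes, zero at the start.
- get_ft_torque(): the same for the moment, N m.
- get_grip_width(): opening from 0.0 (shut) to 1.0 (fully open).
- get_finger_force(): force on a finger pad.
Only numpy, scipy, OpenCV 4.12 (cv2) and the standard library are available. Lean on these libraries where they do the work, as an engineer would, in place of code of your own. Each camera call takes 0.05 s, during which the arm holds its last target. There are 200 camera calls.

TASK

The capped tubes standing on the bench look alike, but some are full of steel dowel pins and some are empty. Swing the red retaining bar of the blue rack wide open, lift each tube to feel its weight, stand every full one upright and fully down in a well of the rack and put every empty one in the grey tray. When all are put away, swing the bar back over the rack until you feel it come home against its catch post.

Things in the scene. Friction and masses are not known exactly. Their poses are not given: they have to be found in the camera images.
- rack: blue steel rack fixed to the bench, 86 mm deep (x), 330 mm long (y +161 to -169 mm); origin on its underside. Four round wells in a row along its y at +70, +16, -38, -92 mm, their floor 5 mm above the bench, so a tube fully down has its top at 125 mm. Hinge post (16 mm round, 165 mm high) at y +137, catch post (151 mm high, on the -x side of the bar's line) at y -150 mm
- well_1 (a point): centre of the mouth of well 1 (45 mm diameter, 62 mm deep to its floor), in the top face of the rack's 5 mm top plate, 67 mm above the bench
- well_2 (a point): centre of the mouth of well 2 (45 mm diameter, 62 mm deep to its floor), in the top face of the rack's 5 mm top plate, 67 mm above the bench
- well_3 (a point): centre of the mouth of well 3 (45 mm diameter, 62 mm deep to its floor), in the top face of the rack's 5 mm top plate, 67 mm above the bench
- well_4 (a point): centre of the mouth of well 4 (45 mm diameter, 62 mm deep to its floor), in the top face of the rack's 5 mm top plate, 67 mm above the bench
- bar (a joint): angle (rad) of the red retaining bar about its upright hinge: 0 = home, over the row of wells, hard against the catch post; grows as it swings to the rack's +x side (away from the robot); 1.57 = square to the row, 1.9 = limit. Stiff hinge (0.25 N m, about 2 N at the knob), stays where left. Below 1.3 it crowds a gripper over the well next to the hinge
- bar_knob (a point): middle of the round black knob standing on the bar, 125 mm from the hinge axis: 20 mm diameter, 40 mm tall, middle 174 mm and top 194 mm above the bench. The bar itself is 8 mm thick, 18 mm high (133 to 151 mm above the bench, 8 mm over the caps of seated tubes) and reaches 298 mm from the hinge axis
- bar_hinge (a point): point on the vertical hinge axis of the bar, 142 mm above the bench
- tray: loose grey folded-steel tray (0.6 kg) for the empties: outside 160 (its x) by 150 mm (its y), walls 4 mm thick and 45 mm high, floor 4 mm thick; origin at the centre of its underside
- tube_A_mid (a point): one of six look-alike tubes (None if absent), upright on the bench: aluminium, 40 mm diameter, 120 mm tall, black ribbed screw cap (top 26 mm), foot edge bevelled 3 mm; this point is on its axis half-way up, z along the axis. Full of steel dowel pins it weighs about 0.42 kg, empty about 0.08 kg (within 10 %); only the weight tells which
- tube_B_mid (a point): one of six look-alike tubes (None if absent), upright on the bench: aluminium, 40 mm diameter, 120 mm tall, black ribbed screw cap (top 26 mm), foot edge bevelled 3 mm; this point is on its axis half-way up, z along the axis. Full of steel dowel pins it weighs about 0.42 kg, empty about 0.08 kg (within 10 %); only the weight tells which
- tube_C_mid (a point): one of six look-alike tubes (None if absent), upright on the bench: aluminium, 40 mm diameter, 120 mm tall, black ribbed screw cap (top 26 mm), foot edge bevelled 3 mm; this point is on its axis half-way up, z along the axis. Full of steel dowel pins it weighs about 0.42 kg, empty about 0.08 kg (within 10 %); only the weight tells which
- tube_D_mid (a point): one of six look-alike tubes (None if absent), upright on the bench: aluminium, 40 mm diameter, 120 mm tall, black ribbed screw cap (top 26 mm), foot edge bevelled 3 mm; this point is on its axis half-way up, z along the axis. Full of steel dowel pins it weighs about 0.42 kg, empty about 0.08 kg (within 10 %); only the weight tells which
- tube_E_mid (a point): one of six look-alike tubes (None if absent), upright on the bench: aluminium, 40 mm diameter, 120 mm tall, black ribbed screw cap (top 26 mm), foot edge bevelled 3 mm; this point is on its axis half-way up, z along the axis. Full of steel dowel pins it weighs about 0.42 kg, empty about 0.08 kg (within 10 %); only the weight tells which
- tube_F_mid (a point): one of six look-alike tubes (None if absent), upright on the bench: aluminium, 40 mm diameter, 120 mm tall, black ribbed screw cap (top 26 mm), foot edge bevelled 3 mm; this point is on its axis half-way up, z along the axis. Full of steel dowel pins it weighs about 0.42 kg, empty about 0.08 kg (within 10 %); only the weight tells which
- bolt_tin: bystander: tin cup of bolts, 72 mm across, 70 mm high; origin under its centre

How it is judged:
By the outcome, as a careful person would: the job done as asked, in the order asked, and still so for the second after the job is handed in, with the robot touching nothing.
Of tube_A, tube_B, tube_C, tube_D, tube_E, tube_F only 4 to 5 are there at a start; the rules pass over those that are not, and their reading is None.
At some moment in a run one of tray may be knocked a few centimetres aside while the robot is not near it.
It also fails if it takes over 200 s, if anything falls off the work surface, if the arm or the gripper's body presses on something with over 40 N, if the wrist force passes 120 N, or if a joint passes its speed limit or range.

## Working session

There is one attempt and no reset: what is moved stays moved. The work goes in short steps, each a Python script; the robot and the scene stay as the last script left them, time stands still between calls to the robot, and variables do not carry over. Pictures are saved under pics/ and viewed, at most 14 in all, crops included, and the job is handed in when it is done.

```bash
mkdir -p pics; ls; python3 - <<'E'
from station import *
import cv2
for n in("scene","top"):
    im=read_camera(n); cv2.imwrite(f"pics/{n}0.png",im[:,:,::-1]); c=camera_info(n); print(n,c)
print(get_time(),get_ee_rot(),get_ft_force(),get_grip_width())
E
```

```text
pics
scene {'intrinsics': array([[424.51096634,   0.        , 255.61412486],
       [  0.        , 424.51096634, 195.12498756],
       [  0.        ,   0.        ,   1.        ]]), 'dist': array([-0.07901203,  0.        ,  0.        ,  0.        ,  0.        ]), 'T': array([[ 0.80991811,  0.43423469, -0.3943005 ,  0.07201536],
       [-0.58653299,  0.59567433, -0.5487724 , -0.69792365],
       [-0.00342132,  0.67573096,  0.7371404 ,  0.94243431],
       [ 0.        ,  0.        ,  0.        ,  1.        ]])}
top {'intrinsics': array([[378.12627574,   0.        , 255.3644258 ],
       [  0.        , 378.12627574, 191.29426503],
       [  0.        ,   0.        ,   1.        ]]), 'dist': array([-0.0190069,  0.       ,  0.       ,  0.       ,  0.       ]), 'T': array([[ 4.09345779e-04,  9.94174574e-01, -1.07781020e-01,
         4.02853354e-01],
       [-9.99771932e-01, -1.89449485e-03, -2.12719366e-02,
        -1.07289827e-01],
       [-2.13522091e-02,  1.07765147e-01,  9.93947059e-01,
         1.10341927e+00],
       [ 0.00000000e+00,  0.00000000e+00,  0.00000000e+00,
         1.00000000e+00]])}
0.1 [-1.02419116e-04  1.29041715e-01  9.91638942e-01 -6.58216614e-04] [-0.72940686 -0.43044145 -0.32044159] 1.0001051845642182
```

View pics/scene0.png

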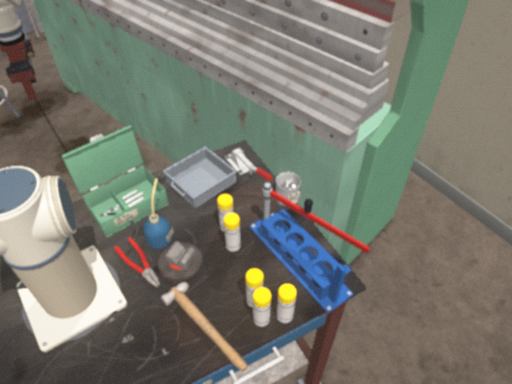

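View pics/top0.png

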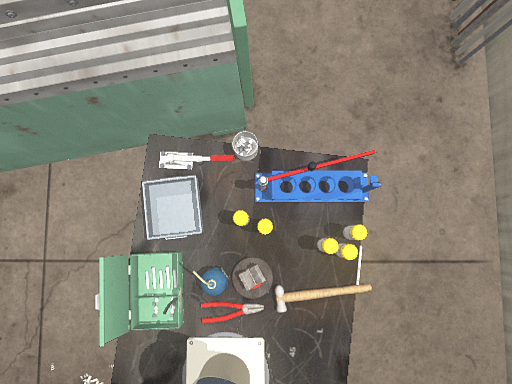

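The scene view shows five yellow-capped tubes: two left at (225,203) and (232,220), three right at (255,277), (262,297) and (287,293). The rack is at (300,255), with the red bar ajar and its knob at (308,206). The top view shows the caps at (241,218), (265,226), (330,246), (349,252) and (359,232), the tray at (173,207), the wells around (287–345,186), the knob at (312,167) and the tin at (245,146).

```bash
cat > vis.py <<'E'
import numpy as np, cv2
from station import read_camera, camera_info
CI={n:camera_info(n) for n in("scene","top")}
def grab(n): return read_camera(n)
def ray(n,uv):
    c=CI[n]; p=cv2.undistortPoints(np.array([[uv]],float),c["intrinsics"],c["dist"])[0,0]
    d=c["T"][:3,:3]@np.array([p[0],-p[1],-1.]); return c["T"][:3,3],d/np.linalg.norm(d)
def on_z(n,uv,z):
    o,d=ray(n,uv); return o+d*(z-o[2])/d[2]
def tri(a,b):
    (o1,d1),(o2,d2)=ray("scene",a),ray("top",b)
    A=np.stack([d1,-d2],1); s=np.linalg.lstsq(A,o2-o1,rcond=None)[0]
    p,q=o1+s[0]*d1,o2+s[1]*d2; return (p+q)/2,np.linalg.norm(p-q)
def hsv(im): return cv2.cvtColor(im,cv2.COLOR_RGB2HSV)
def blobs(m,lo,hi):
    n,_,st,ce=cv2.connectedComponentsWithStats(m.astype(np.uint8),connectivity=4)
    return [(ce[i],st[i]) for i in range(1,n) if lo<=st[i,4]<=hi]
def yellow(im):
    h=hsv(im); return cv2.inRange(h,(20,130,110),(35,255,255))
def blue(im):
    h=hsv(im); return cv2.inRange(h,(103,140,60),(118,255,255))
def red(im):
    h=hsv(im); return cv2.inRange(h,(0,170,90),(6,255,255))|cv2.inRange(h,(174,170,90),(180,255,255))
E
python3 - <<'E'
from vis import *
import itertools
np.set_printoptions(precision=4,suppress=True)
I={n:cv2.imread(f"pics/{n}0.png")[:,:,::-1].copy() for n in CI}
Y={n:[b for b in blobs(yellow(I[n]),40,900)] for n in I}
for n in Y: print(n,[(b[0].round(1),b[1][2:]) for b in Y[n]])
for b in Y["top"]:
    c=[(tri(a[0],b[0])) for a in Y["scene"]]
    print(b[0].round(1),[ (p,round(g,4)) for p,g in c if g<.012 and .07<p[2]<.15])
for n in I:
    m=blue(I[n]); bb=max(blobs(m,500,20000),key=lambda b:b[1][4]); print(n,"blue",bb[0],bb[1])
    x,y,w,h=bb[1][:4]
    cs,hi=cv2.findContours(m,cv2.RETR_CCOMP,cv2.CHAIN_APPROX_NONE)
    for c,hh in zip(cs,hi[0]):
        if hh[3]>=0 and len(c)>12:
            e=cv2.fitEllipse(c); print("hole",np.round(e[0],1),np.round(e[1],1),cv2.contourArea(c),on_z(n,e[0],.067))
for n in I:
    for b in blobs(red(I[n]),40,3000): print(n,"red",b[0].round(1),b[1])
crop=np.hstack([cv2.resize(I["top"][130:280,230:390],None,fx=2.5,fy=2.5,interpolation=cv2.INTER_CUBIC),cv2.resize(I["scene"][165:315,210:370],None,fx=2.5,fy=2.5,interpolation=cv2.INTER_CUBIC)])
cv2.imwrite("pics/crop0.png",crop[:,:,::-1])
E
```

```text
scene [(array([224.9, 201.1]), array([ 17,  18, 242], dtype=int32)), (array([231.7, 220.7]), array([ 17,  18, 235], dtype=int32)), (array([257.9, 286.8]), array([ 27,  41, 652], dtype=int32)), (array([286.6, 292.8]), array([ 20,  21, 337], dtype=int32))]
top [(array([240.1, 217.5]), array([ 16,  16, 194], dtype=int32)), (array([264.6, 226.1]), array([ 16,  17, 198], dtype=int32)), (array([358.5, 232. ]), array([ 18,  17, 213], dtype=int32)), (array([329.8, 245.6]), array([ 16,  16, 209], dtype=int32)), (array([349.1, 251.5]), array([ 17,  16, 223], dtype=int32))]
[240.1 217.5] [(array([ 0.4413, -0.0456,  0.107 ]), np.float64(0.0008))]
[264.6 226.1] [(array([ 0.419 , -0.1104,  0.1053]), np.float64(0.0))]
[358.5 232. ] [(array([ 0.4028, -0.3546,  0.108 ]), np.float64(0.0018))]
[329.8 245.6] [(array([ 0.3694, -0.287 ,  0.0733]), np.float64(0.0052))]
[349.1 251.5] [(array([ 0.3519, -0.3208,  0.1391]), np.float64(0.0065))]
scene blue [305.5953 258.7224] [ 252  210   99  100 3682]
hole [314.5 284.5] [ 7.9 12.6] 59.5 [ 0.4848 -0.3589  0.067 ]
hole [302. 273.] [ 7.7 24.2] 123.0 [ 0.4815 -0.3
[... 514 characters left out ...]
. ] [2.2 7.8] 12.0 [ 0.4935 -0.3623  0.067 ]
hole [343.  186.1] [10.9 14.1] 118.0 [ 0.5293 -0.3263  0.067 ]
hole [323.9 186.2] [11.3 14.2] 123.5 [ 0.5291 -0.2739  0.067 ]
hole [304.7 186.3] [12.1 14.5] 135.5 [ 0.5288 -0.221   0.067 ]
hole [286.1 186.5] [12.9 14.5] 145.5 [ 0.5285 -0.1698  0.067 ]
scene red [264.5 174.3] [259 169  12  11  62]
scene red [320.5 221.9] [271 191  98  61 499]
scene red [139.6 252.8] [129 239  20  29 126]
scene red [128.2 260.3] [115 247  28  26 146]
top red [344.6 158.8] [316 150  60  19 185]
top red [222.2 157.3] [211 155  23   6 109]
top red [287.4 173.9] [268 168  40  13 120]
top red [221.5 304.2] [201 302  42   7 160]
top red [222.3 317.1] [202 310  41  13 171]
```

View pics/crop0.png

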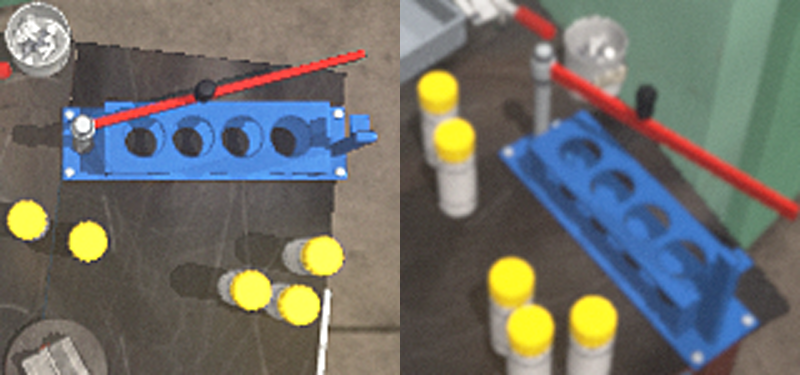

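```bash
python3 - <<'E'
from vis import *
np.set_printoptions(precision=4,suppress=True)
I={n:cv2.imread(f"pics/{n}0.png")[:,:,::-1].copy() for n in CI}
# tubes
for n,l in(("top",[b for b in blobs(yellow(I["top"]),40,900)]),):
    for b in l: print("tube",b[0].round(1),on_z(n,b[0],.108)[:2])
# rack screws: pale unsaturated spots inside the blue hull
S={}
for n in I:
    m=blue(I[n]); k=max(cv2.findContours(m,cv2.RETR_EXTERNAL,cv2.CHAIN_APPROX_NONE)[0],key=cv2.contourArea)
    hull=np.zeros_like(m); cv2.fillConvexPoly(hull,cv2.convexHull(k),255); hull=cv2.dilate(hull,np.ones((3,3)))
    h=hsv(I[n]); w=cv2.bitwise_and(cv2.inRange(h,(0,0,150),(180,110,255)),hull)
    for b in blobs(w,2,40):
        x,y,ww,hh=b[1][:4]; P=I[n][y-2:y+hh+2,x-2:x+ww+2,0].astype(float); P=np.clip(P-70,0,None)
        gy,gx=np.mgrid[y-2:y+hh+2,x-2:x+ww+2]; c=(P*gx).sum()/P.sum(),(P*gy).sum()/P.sum()
        print(n,"screw",np.round(c,1),b[1][4],on_z(n,c,.006)[:2])
# wells: bright blue plate, hole hulls
for n,T in(("top",(95,115,125,135,145,155,165,175)),("scene",(60,80,100,115,130))):
  for t in T:
    v=hsv(I[n])[:,:,2]; m=blue(I[n]); m[v<t]=0
    m=cv2.resize(m,None,fx=4,fy=4,interpolation=cv2.INTER_LINEAR); m=((m>127)*255).astype(np.uint8)
    cs,hi=cv2.findContours(m,cv2.RETR_CCOMP,cv2.CHAIN_APPROX_NONE); o=[]
    for c,hh in zip(cs,hi[0]):
        if hh[3]>=0 and cv2.contourArea(c)>1500:
            e=cv2.fitEllipse(cv2.convexHull(c)); p=(np.array(e[0])-1.5)/4; o.append((p.round(1).tolist(),(np.array(e[1])/4).round(1).tolist(),on_z(n,p,.067)[:2].round(4).tolist()))
    print(n,t); [print("   ",*q) for q in o]
# knob, column, tray
for n,(x0,y0,x1,y1) in(("top",(302,155,322,180)),("scene",(298,195,318,218))):
    g=hsv(I[n])[y0:y1,x0:x1]; k=cv2.inRange(g,(0,0,0),(180,255,45)); print(n,"knob",[(b[0]+[x0,y0],b[1]) for b in blobs(k,8,400)])
print([on_z("top",(250,107),z)[:2] for z in (0,.2,.4)])
c=np.hstack([cv2.resize(I["top"][160:210,240:390],None,fx=5,fy=5,interpolation=cv2.INTER_NEAREST)]); d=cv2.resize(I["top"][165:250,130:280],None,fx=5,fy=3.5,interpolation=cv2.INTER_NEAREST)
cv2.imwrite("pics/crop1.png",np.vstack([c,d])[:,:,::-1])
E
```

```text
tube [240.1 217.5] [ 0.4416 -0.0459]
tube [264.6 226.1] [ 0.419  -0.1104]
tube [358.5 232. ] [ 0.4036 -0.3551]
tube [329.8 245.6] [ 0.3684 -0.2797]
tube [349.1 251.5] [ 0.3532 -0.3294]
scene screw [267.6 214.2] 19 [ 0.5571 -0.0812]
scene screw [252.9 224.7] 12 [ 0.5006 -0.0878]
scene screw [348.9 292.7] 20 [ 0.5672 -0.4039]
scene screw [328.7 307.8] 25 [ 0.4989 -0.4046]
top screw [321.  169.4] 14 [ 0.586 -0.276]
top screw [329.7 169.9] 3 [ 0.5846 -0.3015]
top screw [346.1 169.9] 3 [ 0.5843 -0.3494]
top screw [359.1 170.1] 3 [ 0.5837 -0.3872]
top screw [306.3 170.1] 2 [ 0.5842 -0.2331]
top screw [286.8 173.2] 2 [ 0.5749 -0.176 ]
top screw [282.8 174.2] 2 [ 0.5721 -0.1641]
top screw [278.8 175.2] 2 [ 0.5692 -0.1524]
top screw [365.8 174.9] 11 [ 0.5695 -0.4064]
top screw [258.5 176.4] 7 [ 0.5658 -0.0931]
top screw [274.8 176.2] 2 [ 0.5662 -0.1408]
top screw [270.9 177.3] 2 [ 0.563  -0.1292]
top screw [368.  180.6] 5 [ 0.5526 -0.4122]
top screw [272.2 178.7] 2 [ 0.5587 -0.1331]
top screw [260.5 182.7] 2 [ 0.5472 -0.0989]
top screw [262.8 184.8] 2 [ 0.5408 -0.1054]
top screw [369.8 192.1]
[... 1470 characters left out ...]

    [325.4, 184.0] [15.5, 17.7] [0.535, -0.278]
    [306.0, 184.2] [15.4, 17.8] [0.5346, -0.2247]
scene 60
    [302.5, 274.2] [9.0, 25.8] [0.4803, -0.3207]
scene 80
    [302.5, 274.2] [9.0, 25.8] [0.4803, -0.3207]
scene 100
    [302.5, 274.2] [9.0, 25.8] [0.4803, -0.3207]
scene 115
    [334.6, 284.2] [10.5, 32.1] [0.5236, -0.3866]
    [302.5, 274.2] [9.0, 25.8] [0.4803, -0.3207]
    [288.1, 258.3] [9.3, 21.8] [0.4812, -0.2645]
    [269.8, 236.4] [12.9, 28.1] [0.4852, -0.1842]
scene 130
    [333.5, 283.0] [16.4, 35.0] [0.5237, -0.3827]
    [291.7, 262.1] [11.9, 110.1] [0.4811, -0.2785]
top knob []
scene knob []
[array([ 0.778 , -0.0674]), array([ 0.71  , -0.0746]), array([ 0.642 , -0.0819])]
```

View pics/crop1.png

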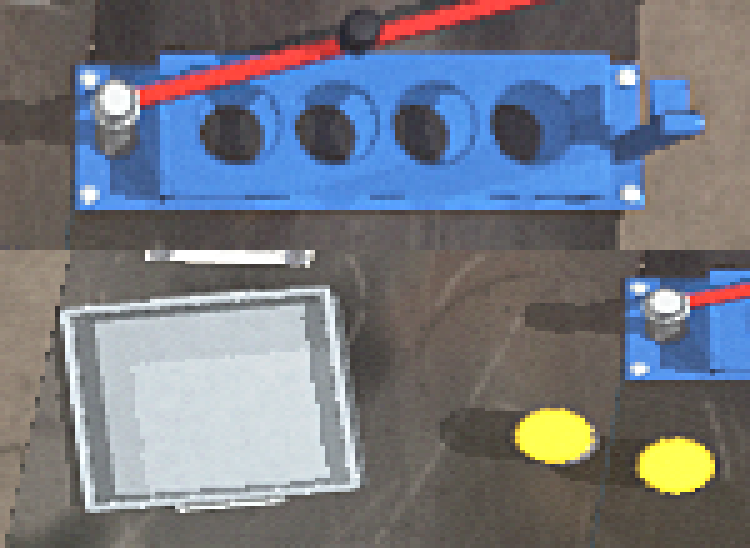

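The crop gives the well mouths as circles at about (306.7,184.2) for well 2 and (326.3,184.2) for well 3. The rack screws are at about (257.3,175), (365,175), (257.3,198.5) and (365.7,198.3), and the knob is at (312,165). The tray is a clean rotated rectangle with corners at about (143,182), (195,178), (202,234) and (148,240). That puts the rack origin near (0.535, -0.243) with yaw about 0. Next I swing the bar open.

```bash
cat > rob.py <<'E'
import numpy as np
from station import *
R=np.array([.535,-.243]); HINGE=R+[0,.137]
WELL=[R+[0,d] for d in(.070,.016,-.038,-.092)]
def quat(th):
    p=(th+np.pi/2)/2; return np.array([0,np.cos(p),np.sin(p),0])
def best(pos,th):
    "closing direction th (mod pi) with the least wrist travel"
    j=np.array(get_joint_pos()); c=[]
    for k in(-1,0,1,2):
        q=quat(th+k*np.pi); s=inverse_kinematics(list(pos),list(q))
        if s is not None: c.append((np.abs(np.array(s)-j).max(),k,q))
    return min(c,key=lambda t:t[:2])[2]
def go(x,y,z,th): p=[x,y,z]; move_pose(p,list(best(p,th)))
def up(z,v=.3): p=np.array(get_tcp_pos()); p[2]=z; movel(list(p),v=v)
def line(p,v=.15,uf=None): return movel(list(p),v=v,until_force=uf)
def fz(n=5):
    s=[]
    for _ in range(n): wait(.04); s.append(get_ft_force())
    return np.mean(s,0)
def knob(a): return HINGE+.125*np.array([np.sin(a),-np.cos(a)])
E
python3 - <<'E'
from vis import *; from rob import *
np.set_printoptions(precision=4,suppress=True)
k=on_z("top",(312.1,165.1),.194)[:2]; ks=on_z("scene",(308.5,200.5),.194)[:2]; t=on_z("top",(375,152),.151)[:2]
ang=lambda p: np.arctan2(p[0]-HINGE[0],-(p[1]-HINGE[1]))
print(k,ks,np.hypot(*(k-HINGE)),ang(k),ang(ks),t,ang(t),np.hypot(*(t-HINGE)),"hinge",HINGE,on_z("top",(262.7,179.8),.165)[:2])
a=ang(k)
command_gripper(.5)
go(*knob(a),.30,a); line([*knob(a),.163],v=.2)
f0=fz(); print("f0",f0)
for b in np.append(np.arange(a+.15,1.6,.15),1.62):
    p=[*knob(b),.163]; q=best(p,b); movel(p,frame=list(q),v=.15); print(round(b,2),np.array(get_ft_force())-f0)
b=1.52; p=[*knob(b),.163]; movel(p,frame=list(best(p,b)))
up(.30); print(get_time())
go(.35,.1,.3,0)
for n in CI:
    im=grab(n); cv2.imwrite(f"pics/{n}1.png",im[:,:,::-1])
    for r in blobs(red(im),40,3000): print(n,"red",r[0].round(1),r[1])
print(get_time())
E
```

```text
[ 0.5653 -0.2258] [ 0.5633 -0.2284] 0.12354428729293801 0.24751259220840963 0.22754182418317115 [ 0.6064 -0.3921] 0.24446724558517782 0.29488497927166496 hinge [ 0.535 -0.106] [ 0.5335 -0.1056]
f0 [ 0.1931 -0.0048 -0.0188]
0.4 [-0.4824 -0.8202  0.6012]
0.55 [-0.6707 -0.0257  0.0974]
0.7 [-0.4837  0.2603  0.0843]
0.85 [-0.6568  0.1539 -0.5189]
1.0 [-0.0393  0.1032  0.8382]
1.15 [-0.6518 -0.6264 -0.5331]
1.3 [-0.7425 -0.4905 -1.8309]
1.45 [ 0.1549 -0.5191  0.062 ]
1.6 [ 0.0274 -0.4878  0.4963]
1.62 [ 0.1341 -0.6834  0.1446]
9.0167
scene red [311. 169.] [272 148  81  43 332]
scene red [264.2 174. ] [258 169  13  11  63]
scene red [139.4 252.5] [129 238  20  30 126]
scene red [128.  260.1] [115 247  28  26 147]
top red [266.8  96.8] [264  69   6  56 165]
top red [264.  154.9] [262 135   5  41 124]
top red [222.4 157.5] [211 155  23   6 114]
top red [221.7 304.3] [201 302  42   7 170]
top red [222.3 317.1] [202 310  41  13 179]
10.8167
```

```bash
cat >> rob.py <<'E'
G=.081   # TCP height over the tube foot
def pick(x,y,ths,op=.62):
    command_gripper(op); f=None
    for i,th in enumerate(ths):
        if i==0: go(x,y,.24,th); f=fz()
        else:
            command_gripper(op); up(.15); go(x,y,.15,th)
        line([x,y,G],v=.25); command_gripper(0.)
    up(.24); w=get_grip_width()*.088; wait(.3)
    m=(f-fz(8))[2]/9.81; print("width",round(w,4),"mass",round(m,3)); return m
def seat(i):
    x,y=WELL[i]; go(x,y,.26,0); line([x,y,.067+.012+G],v=.25)
    base=np.array(get_tcp_pos())[:2]; zt=.005+G
    for d in [(0,0),(2,0),(-2,0),(0,2),(0,-2),(2,2),(-2,-2),(2,-2),(-2,2),(4,0),(-4,0),(0,4),(0,-4)]:
        px,py=x+d[0]/1e3,y+d[1]/1e3
        z=get_tcp_pos()[2]; line([px,py,max(z,.067+.006+G)],v=.1)
        hit=line([px,py,zt-.002],v=.06,uf=8); z=get_tcp_pos()[2]; f=np.array(get_ft_force())
        print("try",d,"hit",hit,"foot z",round(z-G,4),f.round(1))
        if z<zt+.006: break
    else: print("NOT SEATED"); return False
    command_gripper(.62); up(.26); return True
E
python3 - <<'E'
from rob import *
x,y=.4416,-.0459
l=np.arctan2(-.1104+.0459,.419-.4416)
m=pick(x,y,[l+np.pi/2,l])
if m>.25: seat(0)
print(get_time(),get_tcp_pos())
E
```

```text
width 0.0394 mass 0.056
17.7333 [ 0.44270072 -0.04604701  0.2398979 ]
```

```bash
cat >> rob.py <<'E'
from vis import *
def tray():
    im=grab("top"); h=hsv(im); m=cv2.inRange(h,(85,8,95),(125,90,255)); m[:, :125]=0; m[:,232:]=0; m[:170]=0; m[252:]=0
    m=cv2.morphologyEx(m,cv2.MORPH_CLOSE,np.ones((5,5)))
    k=max(cv2.findContours(m,cv2.RETR_EXTERNAL,cv2.CHAIN_APPROX_NONE)[0],key=cv2.contourArea)
    P=np.array([on_z("top",p,.045)[:2] for p in k[:,0,:].astype(float)],np.float32)
    (c,s,a)=cv2.minAreaRect(P); a=np.deg2rad(a); 
    while a>np.pi/4: a-=np.pi/2
    print("tray",np.round(c,4),np.round(s,4),round(a,3)); return np.array(c),a,im
def stow(slot):
    c,a,im=tray(); off=np.array([(-.034,-.032),(.034,-.032),(-.034,.032),(.034,.032)][slot])
    x,y=c+np.array([[np.cos(a),-np.sin(a)],[np.sin(a),np.cos(a)]])@off
    go(x,y,.24,a+np.pi/2 if False else a); hit=line([x,y,.004+G+.001],v=.15,uf=6)
    print("stow at",round(x,4),round(y,4),"foot z",round(get_tcp_pos()[2]-G,4),hit,"t",round(get_time(),1))
    command_gripper(.55); up(.26)
E
python3 - <<'E'
from rob import *
c,a,im=tray(); cv2.imwrite("pics/t2.png",im[:,:,::-1])
E
```

```text
tray [0.4715 0.1768] [0.1662 0.1075] 0.111
```

View pics/t2.png

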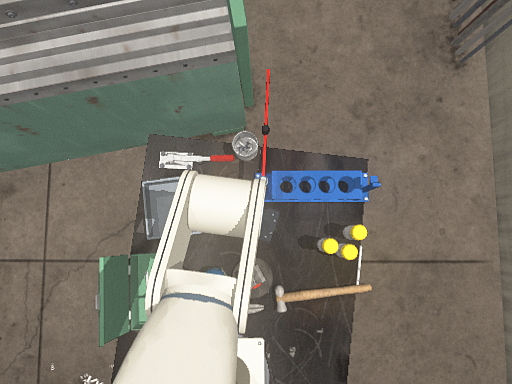

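The arm hides the tray at (165,207). The bar is wide open, with its tip at (269,70). I'll step aside to the right to look at the tray.

```bash
sed -i 's/^    c,a,im=tray(); off/    go(.40,-.2,.27,0); c,a,im=tray(); off/' rob.py
python3 - <<'E'
from rob import *
go(.40,-.2,.27,0); c,a,im=tray(); s=im[170:260,125:240]; cv2.imwrite("pics/t3.png",cv2.resize(s,None,fx=4,fy=4)[:,:,::-1]); print(get_time())
E
```

```text
tray [0.4727 0.1506] [0.1733 0.1594] 0.12
18.675
```

View pics/t3.png

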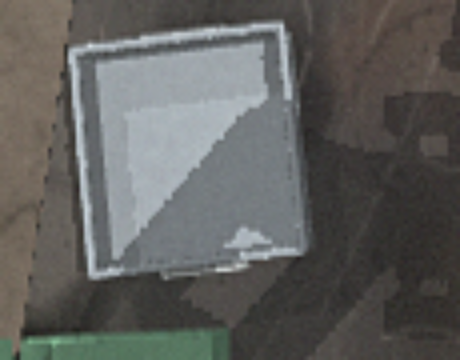

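The crop shows the tray's rim corners at about (143,182), (197,176), (202,234) and (148,239), so its centre is at (172.6,207.7). This agrees with the contour fit to within a centimetre, which the slots allow for.

```bash
python3 - <<'E'
from rob import *
print(on_z("top",(172.3,207.4),.045))
stow(0)
x,y=.419,-.1104
m=pick(x,y,[np.pi/2,0])
ok=seat(0) if m>.25 else None
print(ok,get_time())
go(.40,-.05,.27,0)
for n in CI: cv2.imwrite(f"pics/{n}4.png",grab(n)[:,:,::-1])
E
```

```text
[0.47240158 0.14956663 0.045     ]
tray [0.4734 0.1505] [0.1732 0.1597] 0.12
stow at 0.4435 0.1147 foot z 0.0049 True t 21.2
width 0.0394 mass 0.357
try (0, 0) hit True foot z 0.0062 [-1.8  0.   6.6]
True 33.2333
```

View pics/scene4.png

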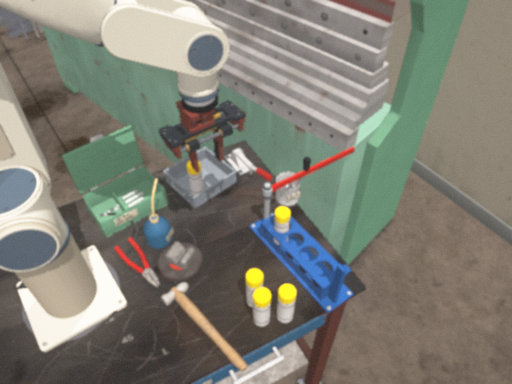

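The scene view shows one tube standing in the tray at (196,178) and the full one seated in well 1 at (283,222). The other three are untouched at (255,280), (262,298) and (287,293).

```bash
python3 - <<'E'
from rob import *
T3,T4,T5=map(np.array,[(.4036,-.3551),(.3684,-.2797),(.3532,-.3294)])
ang=lambda d: np.arctan2(d[1],d[0])
nw,ns=1,1
for t,ths in((T3,[ang(T3-T5)+np.pi/2]),(T4,[ang(T4-T5)+np.pi/2])):
    m=pick(*t,ths)
    if m>.25:
        if not seat(nw): break
        nw+=1
    elif m>.03: stow(ns); ns+=1
    else: break
print(nw,ns,get_time())
go(.40,-.05,.27,0)
for n in CI: cv2.imwrite(f"pics/{n}5.png",grab(n)[:,:,::-1])
E
```

```text
width 0.04 mass 0.083
tray [0.4725 0.1506] [0.1724 0.1593] 0.119
stow at 0.5101 0.1228 foot z 0.0052 True t 42.2
width 0.0395 mass 0.058
tray [0.4749 0.1567] [0.1708 0.1592] 0.118
stow at 0.4373 0.1845 foot z 0.005 True t 50.9
1 3 52.0167
```

View pics/scene5.png

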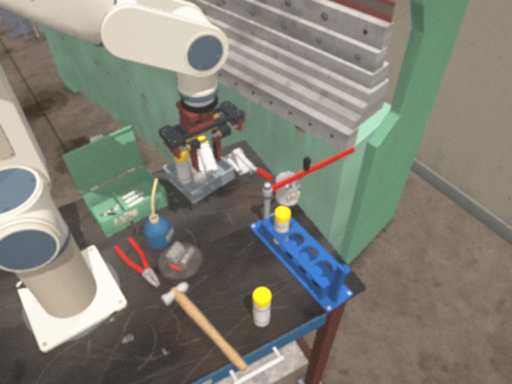

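The last tube stands at (262,305). One tube in the tray, at (207,153), looks tilted behind the gripper. I'll pick up the last tube, then check the tray with the view clear.

```bash
python3 - <<'E'
from rob import *
m=pick(.3532,-.3294,[np.pi/2,0])
s=None
if m>.25: s=seat(1)
print(m,s,get_time())
go(.40,-.2,.27,0)
a=grab("scene")[120:220,140:300]; b=grab("top")[150:260,120:260]
cv2.imwrite("pics/t6.png",np.hstack([cv2.resize(a,(480,300)),cv2.resize(b,(320,300))])[:,:,::-1])
E
```

```text
width 0.0392 mass 0.442
try (0, 0) hit True foot z 0.0063 [-0.3 -0.6  5.1]
0.4418583535113425 True 64.225
```

View pics/t6.png

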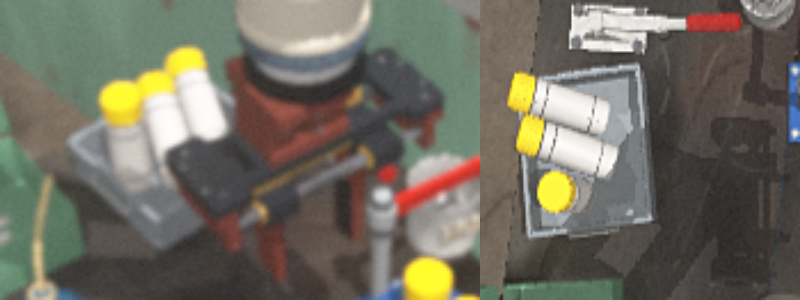

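Both full tubes are seated. In the tray view one tube stands at top (153,220). The other two lean on the left (+y) wall with caps at about (138,184) and (142,199.5), and the tray has moved about 2 cm to +y, so it was knocked. I'll measure the two leaning tubes and lay them fully inside.

```bash
python3 - <<'E'
from rob import *
np.set_printoptions(precision=4,suppress=True)
for a,b,f in(((202.7,140.7),(137.9,183.7),(174.7,193.3)),((191.7,148.3),(141.9,199.5),(177.8,207.9))):
    p,g=tri(a,b); F=on_z("top",f,.025); d=p-F; print("cap",p,g,"foot",F,"len",np.linalg.norm(d),"tilt",np.degrees(np.arcsin(d[2]/np.linalg.norm(d))),"axis deg",np.degrees(np.arctan2(d[1],d[0])),"mid",(p+F)/2)
print("stand",tri((180,153.3),(153,219.7)))
for c in((189.1,174.2),(195.3,231.4),(140.6,236.5)): print("rim",on_z("top",c,.045))
E
```

```text
cap [0.5383 0.2401 0.0708] 0.003866397572861494 foot [0.5144 0.1484 0.025 ] len 0.10527664533091409 tilt 25.796875284017318 axis deg 75.38280937189711 mid [0.5264 0.1943 0.0479]
cap [0.493  0.2281 0.071 ] 0.0009132209524094929 foot [0.4723 0.1385 0.025 ] len 0.10288706254958838 tilt 26.582914686073092 axis deg 76.98333495174163 mid [0.4826 0.1833 0.048 ]
stand (array([0.4348, 0.1838, 0.1132]), np.float64(0.0015845540625035945))
rim [0.5669 0.1038 0.045 ]
rim [0.4052 0.0833 0.045 ]
rim [0.3907 0.2372 0.045 ]
```

```bash
python3 - <<'E'
from rob import *
command_gripper(0.)
h=np.array([np.cos(1.325),np.sin(1.325)]); th=1.325-np.pi/2
for e,yf in((np.array([.541,.254]),.238),(np.array([.496,.241]),.229)):
    s=e+.045*h; go(*s,.26,th); line([*s,.056],v=.25)
    t=e+((yf-e[1])/h[1]+.010)*h
    print(line([*t,.056],v=.06,uf=6),get_tcp_pos(),t); up(.26)
go(.40,-.2,.27,0); print(get_time())
a=grab("scene")[120:220,140:300]; b=grab("top")[150:260,120:260]
cv2.imwrite("pics/t7.png",np.hstack([cv2.resize(a,(480,300)),cv2.resize(b,(320,300))])[:,:,::-1])
E
```

```text
False [0.53953306 0.24784841 0.05599803] [0.53941938 0.24769944]
False [0.49567015 0.23888838 0.05604817] [0.49542286 0.23869944]
75.2583
```

View pics/t7.png

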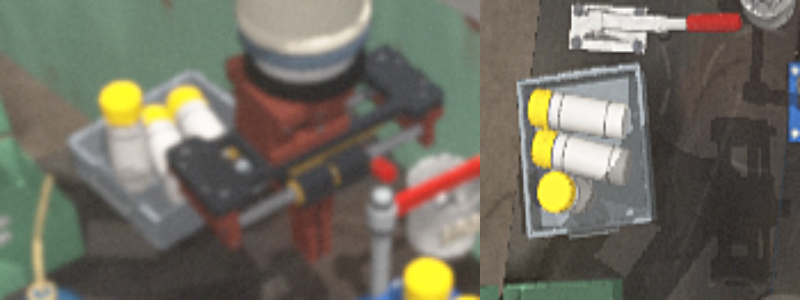

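Both tubes now lie flat inside the tray, caps at top crop (540,108) and (543,150), beside the standing one at (556,190). Next I close the bar.

```bash
python3 - <<'E'
from rob import *
k=on_z("top",(265.3,129),.194)[:2]; a=np.arctan2(k[0]-HINGE[0],-(k[1]-HINGE[1])); print("bar",a,k,knob(a))
command_gripper(.5); go(*knob(a),.30,a); print(line([*knob(a),.163],v=.2,uf=10),get_tcp_pos())
f0=fz(); print(f0)
for b in list(np.arange(a-.2,.2,-.15))+[.12]:
    p=[*knob(b),.163]; h=movel(p,frame=list(best(p,b)),v=.15,until_force=20)
    if h: print("stopped",b,get_ft_force()); break
else:
    for b in(.05,-.02,-.08,-.14,-.2):
        p=[*knob(b),.163]; h=movel(p,frame=list(best(p,b)),v=.03,until_force=12); f=np.array(get_ft_force())-f0
        t=np.array(get_tcp_pos()); print(round(b,2),h,f.round(1),"x",(t[0]-HINGE[0])/.125)
        if h: break
wait(.3); print(np.array(get_ft_force())-f0)
b=.0; p=[*knob(b),.163]; movel(p,frame=list(best(p,b)),v=.05)
up(.30); go(.38,.05,.30,0); print(get_time())
a,b=grab("scene")[150:320,210:380],grab("top")[130:280,120:390]
cv2.imwrite("pics/t8.png",np.hstack([cv2.resize(a,(380,380)),cv2.resize(b,(420,380))])[:,:,::-1])
E
```

```text
bar 1.5191257648326395 [ 0.65579134 -0.11224692] [ 0.65983317 -0.11245595]
False [ 0.66052182 -0.11287135  0.16429548]
[0.23989777 0.04883361 0.15647686]
0.05 False [1.3 0.2 1.5] x 0.05438278408101915
-0.02 False [ 0.8 -0.1 -0.2] x -0.021190376152688373
-0.08 False [-0.3  0.3 -1.2] x -0.08250497043900928
-0.14 True [3.1 0.7 0.6] x -0.09467247943952817
[3.32338914 0.60053577 2.56983414]
85.125
```

View pics/t8.png

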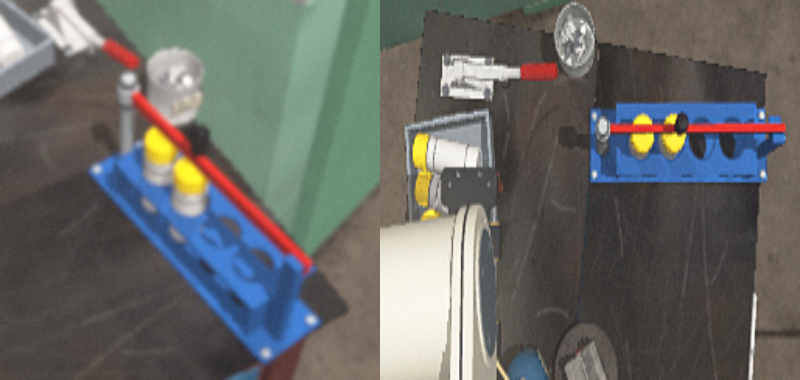

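The bar lies over the row from the hinge at (603,128) to the catch post at (770,128), with both caps under it. I'll press once more to confirm that it stops in the same place.

```bash
python3 - <<'E'
from rob import *
go(*knob(0),.30,0); line([*knob(0),.163],v=.2); f0=fz()
p=[*knob(0),.163]; p[0]=HINGE[0]-.125*.07; movel(p,v=.06)
for d in(.010,.012,.014,.016,.018,.020):
    p[0]=HINGE[0]-d; h=movel(p,v=.03,until_force=15); wait(.15); f=fz()-f0
    print(d,h,f.round(1),round((get_tcp_pos()[0]-HINGE[0])*1e3,2))
    if f[0]>9: break
p=[*knob(0),.163]; movel(p,v=.05); up(.30); go(.38,-.1,.30,0); wait(.5)
c,a,im=tray(); s=grab("scene"); cv2.imwrite("pics/t9.png",np.hstack([cv2.resize(s[110:330,150:380],(400,380)),cv2.resize(im[130:280,120:390],(400,380))])[:,:,::-1])
print(get_time(),get_ft_force())
E
```

```text
0.01 False [0.  0.4 0.5] -9.95
0.012 False [0.6 0.1 0.1] -11.93
0.014 False [ 9.   1.  -5.8] -12.02
0.016 False [ 17.3   2.1 -12.2] -12.11
tray [0.4779 0.1682] [0.1707 0.1598] 0.119
92.7083 [ 0.36052858 -0.51284713  0.18309192]
```

View pics/t9.png

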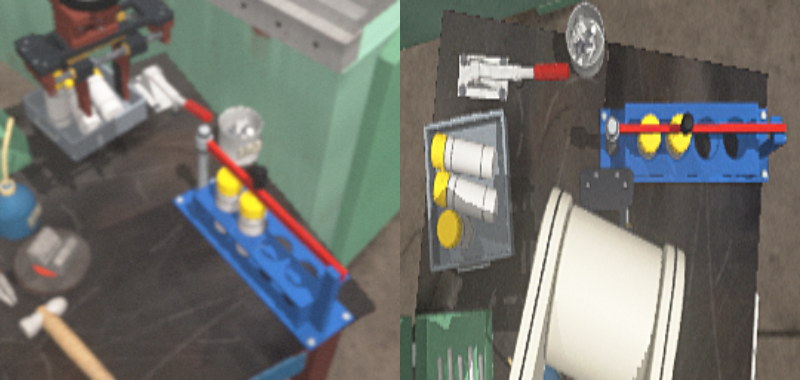

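The bar stops rigidly at the same place: 17 N with no further movement. All three empties are inside the tray and both full tubes are seated under the bar.

```bash
python3 -c "
from station import *
print(job_done())"
```

```text
the job is handed in; nothing more can be done
None
```

The job is handed in: the two full tubes are seated in wells 1 and 2, the three empties are in the tray (one standing, two lying flat after they toppled, I think when the tray was knocked), and the bar is home against its catch post.

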